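Push the sample jars home on the feed rail and start the analyser

ROBOT

A 6-joint arm with a two-finger parallel gripper is mounted at the origin on the work surface. World frame = base frame: x ahead of the robot, y to its left, z up, the work surface at z = 0. Lengths are in m, angles in rad, forces in N, time in s.
With the tool pointing down it reaches from about 0.325 to 0.775 m from the base axis. Payload 5.5 kg.
Tool frame: the origin (TCP) lies between the finger pads; the fingertips stand 8 mm ahead of it and the grasp point (between the pads) lies 11 mm behind it (tcp_to_tips is the distance from the TCP to the fingertips, in m); z points along the fingers, y is the direction in which the jaws open and shut (so a half turn about z gives the same grasp; the last joint's range is limited). The gripper opens to 88 mm and grips with 3 to 60 N. Pads are 20 mm wide; open, the fingers measure 115 mm over their backs; the gripper's body (75 mm by 178 mm) begins 61 mm behind the grasp point.
Start: joints at [-1.216, 0.091, 1.231, -0, 1.82, -0.057], TCP at [0.24, -0.55, 0.231] pointing down, gripper open.
Joint ranges: [-2.87, 2.87], [-0.86, 2.18], [0.17, 2.46], [-1.51, 4.65], [0.06, 2.69], [-2.65, 2.65]. Speed limits (rad/s): [2.57, 2.57, 3.01, 3.14, 3.14, 3.14].

INTERFACE

Orientations are given as a unit quaternion [w, x, y, z].
In Python, from bench import * gives the robot as it stands. Calls block until the motion is done:
- move_to(position, orientation): joint-space move of the TCP to a pose.
- move_l(position, speed=0.15, orientation=None): straight line of the TCP; orientation=None keeps the orientation; speed is the mean speed in m/s.
- movej(angles): joint-space move.
- gripper_open() and close(): open the fingers fully, or close them until they stop; the grip force is fixed at half the most.
- hold(seconds).
- inverse_kinematics(position, orientation): joint angles nearest the present ones, or None.
- state(): the state.
- get_image(name): name is "scene" or "top" or "wrist"; returns a dict with "frame" (384x512x3 uint8, blue, green, red), "depth" (384x512 float32, m along the optical axis (not along the pixel's ray), 0 where there is no reading), "camera_matrix" (3x3 intrinsics, pixels), "view" (4x4, takes a point from world to camera coordinates). Camera axes: x right, y up, looking along -z (the intrinsics and any distortion apply to the point x, -y, -z); pixel columns grow to the right and rows downward; lengths in m; the calibration is good to about 2 mm. A picture is of the moment at which its call begins.
A pose or a line that the arm cannot do raises IKError and nothing moves.
- job_done(): hands the job in, once; it reports no verdict.
The state is a dict: "time": time; "joint_pos": joint angles; "dq": joint speeds; "joint_torque": joint torques, N m; "ee_pos": TCP position; "ee_rot": TCP orientation; "ft_force": force on the tool from outside, world axes, zero at the start; "moment": the same for the moment, N m; "finger_gap": finger opening in m.
Only numpy, scipy, OpenCV 4.12 (cv2) and the standard library are available. Lean on these libraries where they do the work, as an engineer would, in place of code of your own. Each camera call takes 0.05 s, during which the arm holds its last target. There are 200 camera calls.

TASK

Push the row of four white-lidded sample jars along the feed rail as one train, standing and touching, until the front jar is fully home against the blue end stop; push from behind with the fingers, and do not lift any jar or pull the row apart. Only then press the green start button on the grey control box right down and let it go. Leave everything else on the bench where it stands, and finish with the hand clear.

Things in the scene. Friction and masses are not known exactly. Their poses are not given: they have to be found in the camera images.
- feed_rail: Fixed feed rail: black base plate 360 x 90 mm, 8 mm thick, with two aluminium guide strips 42.5 mm apart (8 mm thick, tops 22 mm above the bench) forming a straight channel open at the back. Origin at the centre of the plate's underside; x runs along the channel towards the end stop, y across, z up. Plate: x = -180 to +180 mm. Jars stand in the channel on the plate, lid tops 56 mm above the bench.
- stop_face (a point): Middle of the blue end stop's face that the front jar meets, at x = +150 mm, 36 mm above the bench. The stop is rigid, 70 mm wide, 15 mm thick, its top 63 mm above the bench. Behind it stands the analyser's white housing (rail x = 165 to 250 mm, 130 mm wide, 90 mm tall, a small post and arm on it to 147 mm).
- jar1: amber glass sample jar with a white screw lid, round, 40 mm diameter and 48 mm tall, about 90 g, loose; origin at the centre of its underside. Front jar of the row, nearest the end stop. Fully home its origin is at x = +130 mm of the rail. At the start it stands 60 to 120 mm short of that.
- jar2: amber glass sample jar with a white screw lid, round, 40 mm diameter and 48 mm tall, about 90 g, loose; origin at the centre of its underside. Second of the row; touches the front jar.
- jar3: amber glass sample jar with a white screw lid, round, 40 mm diameter and 48 mm tall, about 90 g, loose; origin at the centre of its underside. Third of the row.
- jar4: amber glass sample jar with a white screw lid, round, 40 mm diameter and 48 mm tall, about 90 g, loose; origin at the centre of its underside. Last of the row, farthest from the stop; the side to push is the one facing away from the stop, and its bare side shows above the guide strips from 22 to 56 mm above the bench. Fully home its origin is at x = +10 mm of the rail.
- control_box: Fixed grey control box, 90 x 90 mm, 35 mm tall, carrying the green start button; origin at the centre of its underside.
- start_top (a point): Centre of the top face of the round green start button (30 mm diameter), which is pressed straight down; it moves with the button.
- start (a joint): Travel of the start button in m: 0 up, 0.006 fully down; a spring returns it, fully down takes 5 N.
- spare_jar: Bystander: amber jar like the others but with a BLUE lid, standing on the bench beside the rail; origin at the centre of its underside.
- bottle: Bystander: clear bottle with a blue cap, 42 mm diameter, 95 mm tall, standing beside the rail; origin at the centre of its underside.
- beaker: Bystander: glass beaker, 66 mm diameter, 85 mm tall; origin at the centre of its underside.
- spatula: Bystander: steel spatula, 180 mm long, lying flat; origin at the middle of its length, on the bench.
- weight: Bystander: steel calibration weight with a knob, 32 mm diameter, 48 mm tall; origin at the centre of its underside.
- tip_box: Bystander: blue box with a clear lid, 85 x 120 mm, 56 mm tall; origin at the centre of its underside.
Mind the look-alikes: they are no part of the job. Leave any red look-alike of the jar4 alone.

How it is judged:
On the way, in this order (a step that is already met when the one before it is completed fails the run):
1. the whole row is home against the end stop (x of jar1 in the frame of feed_rail above 0.127 m and x of jar2 in the frame of feed_rail above 0.086 m and x of jar3 in the frame of feed_rail above 0.045 m and x of jar4 in the frame of feed_rail above 0.004 m and y of jar1 in the frame of feed_rail between -0.006 and 0.006 m and y of jar2 in the frame of feed_rail between -0.006 and 0.006 m and y of jar3 in the frame of feed_rail between -0.006 and 0.006 m and y of jar4 in the frame of feed_rail between -0.006 and 0.006 m and angle between each of jar1, jar2, jar3, jar4's own z axis and vertical below 0.12 rad and height (world z) of each of jar1, jar2, jar3, jar4 below 0.014 m), for 0.2 s.
2. the start button is pressed down (value of joint start above 0.0045 m), for 0.05 s.
At the end, for the whole second after the job is handed in: All four jars stand upright (within 0.12 rad) in the channel, at rest: the front jar within 3 mm of the end stop, the following ones within 4, 5 and 6 mm of their places in a closed-up row; the start button is up again (all of step 1 and linear speed of each of jar1, jar2, jar3, jar4 below 0.01 m/s and value of joint start below 0.002 m); the robot touches nothing.
It fails at once if a jar of the row is lifted (12 mm or more) or tipped (height (world z) of any of jar1, jar2, jar3, jar4 above 0.02 m or angle between any of jar1, jar2, jar3, jar4's own z axis and vertical above 0.35 rad).
It fails at once if the row is pulled apart (a gap over 15 mm) (distance between jar1 and jar2 above 0.055 m or distance between jar2 and jar3 above 0.055 m or distance between jar3 and jar4 above 0.055 m).
It fails at once if the start button is pressed before the row is home (value of joint start above 0.0045 m and not (x of jar1 in the frame of feed_rail above 0.127 m and x of jar2 in the frame of feed_rail above 0.086 m and x of jar3 in the frame of feed_rail above 0.045 m and x of jar4 in the frame of feed_rail above 0.004 m)).
It fails at once if a bystander is disturbed (moved 25 mm or more, or tipped over) (distance of any of spare_jar, bottle, beaker, spatula, weight, tip_box from where it was at the start of the episode above 0.025 m or angle between any of spare_jar, bottle, beaker, spatula, weight, tip_box's own z axis and vertical above 0.4 rad).
It also fails if it takes over 40 s, if anything falls off the work surface, if the arm or the gripper's body presses on something with over 40 N, if the wrist force passes 120 N, or if a joint passes its speed limit or range.

## Working session

There is one attempt and no reset: what is moved stays moved. The work goes in short steps, each a Python script; the robot and the scene stay as the last script left them, time stands still between calls to the robot, and variables do not carry over. Pictures are saved under pics/ and viewed, about 8 in all and at most 12, crops included, and the job is handed in when it is done.

```bash
mkdir -p pics
cat > h.py <<'E'
from bench import *
import numpy as np, cv2
from scipy.spatial.transform import Rotation as R
def px2w(im,u,v,z=None):
    K=im["camera_matrix"];T=np.linalg.inv(im["view"])
    d=im["depth"][int(round(v)),int(round(u))]
    r=np.array([(u-K[0,2])/K[0,0],-(v-K[1,2])/K[1,1],-1.0])
    D=T[:3,:3]@r;o=T[:3,3]
    s=d if z is None else (z-o[2])/D[2]
    return o+s*D
def w2px(im,p):
    c=im["view"][:3,:3]@np.array(p)+im["view"][:3,3];K=im["camera_matrix"]
    return K[0,0]*c[0]/-c[2]+K[0,2],K[1,1]*-c[1]/-c[2]+K[1,2]
E
python3 - <<'E'
from h import *
import pickle
for n in("top","scene"):
    im=get_image(n);pickle.dump(im,open(n+".pkl","wb"))
    cv2.imwrite(f"pics/{n}.png",cv2.resize(im["frame"],None,fx=1.5,fy=1.5,interpolation=cv2.INTER_CUBIC))
    print(n,np.linalg.inv(im["view"])[:3,3],im["camera_matrix"])
s=state();print(s["ee_rot"],s["time"])
E
```

```text
top [0.30326346 0.05249001 1.17385199] [[349.53132717   0.         254.73693925]
 [  0.         349.53132717 191.5920868 ]
 [  0.           0.           1.        ]]
scene [1.23059353 0.19602579 0.90405029] [[409.53850574   0.         251.76330163]
 [  0.         409.53850574 194.87772108]
 [  0.           0.           1.        ]]
[-8.70365856e-04  9.78876090e-01  2.04452499e-01 -1.36318170e-04] 0.1
```

View pics/top.png

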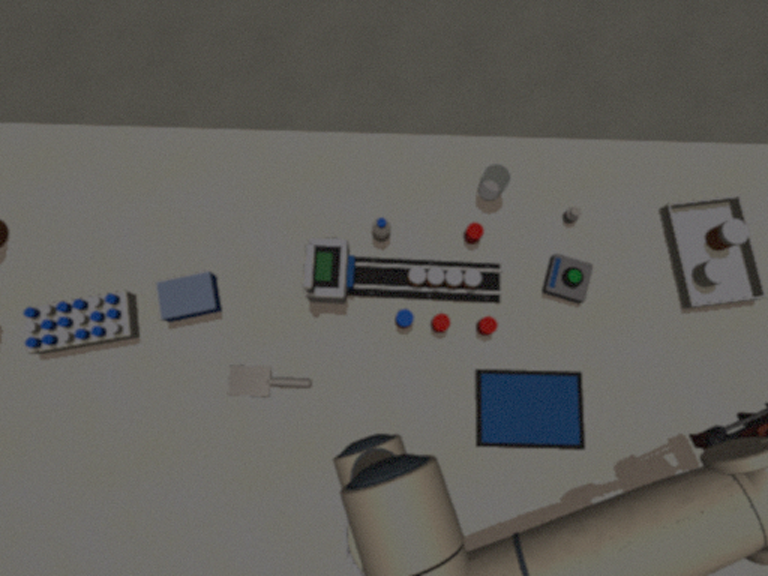

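View pics/scene.png

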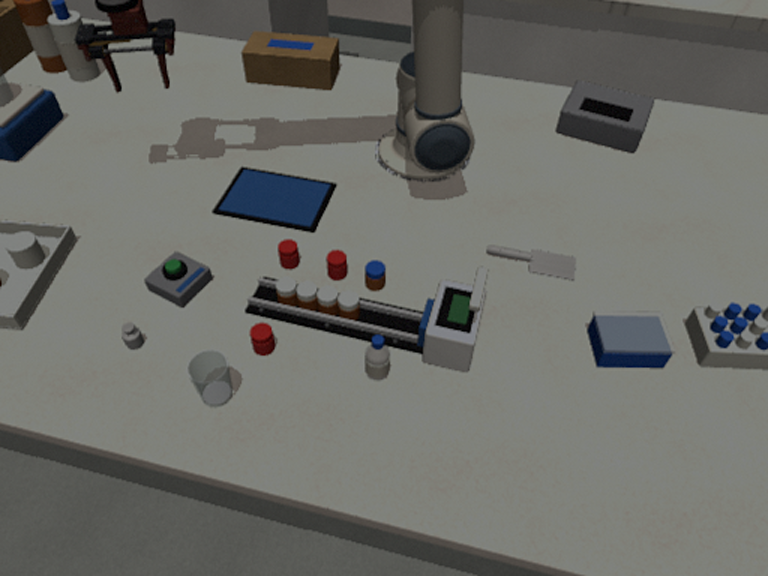

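The top view shows the white-lidded row at (418–472, 277), the blue stop at (350, 272) and the green button at (572, 277). Three red-lidded jars, at (474, 232), (440, 323) and (486, 326), and one blue-lidded jar at (404, 318) are look-alikes. Jar4 is the white lid at (472, 279), farthest from the stop. I'll check it in an enlarged crop.

Run:
```python
from h import *
import pickle
im=pickle.load(open("top.pkl","rb"))
c=im["frame"][140:225,195:405]
c=np.clip(c.astype(float)*1.6,0,255).astype(np.uint8)
cv2.imwrite("pics/crop1.png",cv2.resize(c,None,fx=3.8,fy=3.8,interpolation=cv2.INTER_CUBIC))
for n,u,v,z in [("stop",350,272,.063),("j1",418,277,.056),("j4",472,279,.056),("btn",572,277,None),("plate end",500,281,.008),("red1",474,232,.056),("red2",486,326,.056),("boxtop",556,288,None)]:
    print(n,px2w(im,u/1.5,v/1.5,z).round(4))
```

```text
stop [0.5408 0.1161 0.063 ]
j1 [ 0.535  -0.0319  0.056 ]
j4 [ 0.5337 -0.1496  0.056 ]
btn [ 0.5429 -0.3667  0.0606]
plate end [ 0.5406 -0.222   0.008 ]
red1 [ 0.6401 -0.1548  0.056 ]
red2 [ 0.4317 -0.179   0.056 ]
boxtop [ 0.5225 -0.3397  0.0352]
```

View pics/crop1.png

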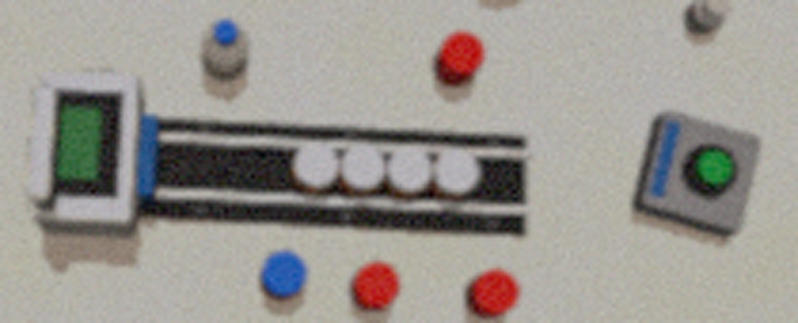

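The crop confirms jar4 as the rightmost white lid, crop (457, 172). The red lids all stand outside the rail. Next I'll compute the rail pose.

Run:
```python
from h import *
import pickle
im=pickle.load(open("top.pkl","rb"))
f=lambda x,y,z:px2w(im,195+(x+.5)/3.8-.5,140+(y+.5)/3.8-.5,z)
P={}
for n,x,y,z in [("j1",317,165,.056),("j2",363,167,.056),("j3",410,169,.056),("j4",457,172,.056),("endL",525,137,.008),("endR",525,234,.008),("stopbot",157,163,.03),("edgeF",160,122,.008),("s1",160,207,.022),("s2",525,219,.022),("t1",160,127,.022),("t2",525,147,.022),("btn",714,167,.055)]:
    P[n]=f(x,y,z);print(n,P[n].round(4))
for a,b in [("j4","j1"),("endL","edgeF"),("s2","s1"),("t2","t1")]:
    d=P[b]-P[a];print(a,np.degrees(np.arctan2(d[1],d[0])).round(2))
d=im["depth"];u,v=195+714/3.8,140+167/3.8
print(np.array([px2w(im,u+i,v+j)[2] for i in(-1,0,1) for j in(-1,0,1)]).round(3))
for yaw in(90,-90):
    q=[0,np.cos(np.radians(yaw/2)),np.sin(np.radians(yaw/2)),0]
    print(yaw,inverse_kinematics([.54,-.25,.12],q),inverse_kinematics([.54,-.03,.034],q))
```

```text
j1 [ 0.5404 -0.0298  0.056 ]
j2 [ 0.5397 -0.0694  0.056 ]
j3 [ 0.539  -0.1099  0.056 ]
j4 [ 0.5374 -0.1504  0.056 ]
endL [ 0.5813 -0.2208  0.008 ]
endR [ 0.4927 -0.2193  0.008 ]
stopbot [0.544  0.1091 0.03  ]
edgeF [0.5864 0.1088 0.008 ]
s1 [0.5062 0.1055 0.022 ]
s2 [ 0.5038 -0.2163  0.022 ]
t1 [0.5785 0.1079 0.022 ]
t2 [ 0.5688 -0.2174  0.022 ]
btn [ 0.5479 -0.3729  0.055 ]
j4 88.59
endL 89.11
s2 89.58
t2 88.31
[0.06  0.054 0.056 0.06  0.054 0.059 0.056 0.056 0.062]
90 [-4.90749423e-01  8.39361288e-02  1.43380147e+00 -4.44089210e-16
  1.62385506e+00 -4.90749423e-01] [-1.18406010e-01 -1.51474727e-02  1.69004916e+00 -4.44089210e-16
  1.46669096e+00 -1.18406010e-01]
-90 None None
```

Run:
```python
from h import *
import pickle
q=[0,np.cos(np.radians(44.5)),np.sin(np.radians(44.5)),0]
move_to([.537,-.215,.15],q); close()
im=get_image("wrist");pickle.dump(im,open("wrist.pkl","wb"))
cv2.imwrite("pics/w1.png",cv2.resize(np.clip(im["frame"]*1.4,0,255).astype(np.uint8),None,fx=1.5,fy=1.5))
s=state();print(s["ee_pos"],s["time"],s["finger_gap"],s["ft_force"])
```

```text
[ 0.53700416 -0.21499682  0.14996173] 3.1583 0.0006244742875694695 [0.13031467 0.49098094 0.07306071]
```

View pics/w1.png

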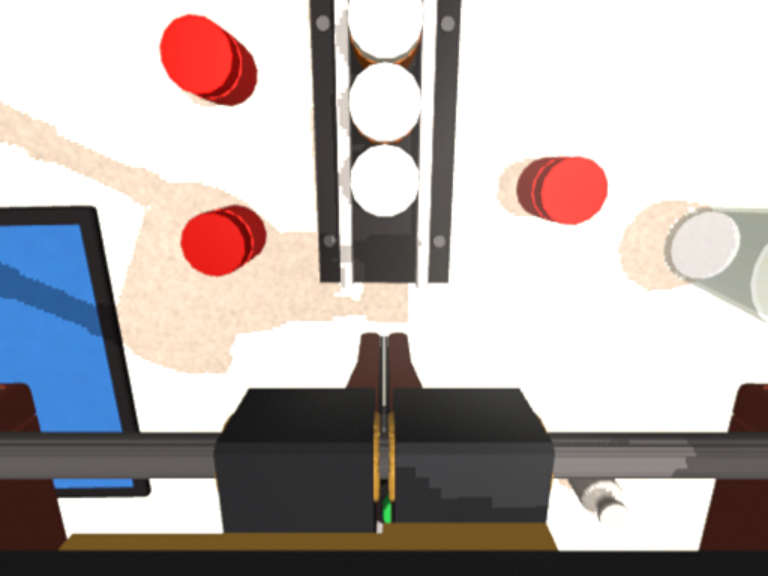

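The wrist view shows the closed fingers at (385, 340), in line with the channel. Jar4's lid is at (385, 181), the plate end is at row 282, and the reds are well to the sides. I'll refine the pose and then push.

Run:
```python
from h import *
import pickle
im=pickle.load(open("wrist.pkl","rb"))
for n,u,v,z in [("j4",385,181,.056),("j3",385,102,.056),("end",385,282,.008),("l",320,282,.008),("r",448,282,.008),("lF",311,0,.008),("rF",460,0,.008)]:
    print(n,px2w(im,u/1.5-.17,v/1.5-.17,z).round(4))
q=state()["ee_rot"]
move_l([.537,-.215,.036],.1)
s=state();f0=np.array(s["ft_force"]);print(s["ee_pos"],f0)
move_l([.5382,-.15,.036],.05)   # contact and first push
s=state();print(s["ee_pos"],np.array(s["ft_force"])-f0,s["time"])
im=get_image("top");pickle.dump(im,open("top2.pkl","wb"))
im=get_image("wrist")
cv2.imwrite("pics/w2.png",cv2.resize(np.clip(im["frame"]*1.2,0,255).astype(np.uint8),None,fx=1.2,fy=1.2))
```

```text
j4 [ 0.5396 -0.1486  0.056 ]
j3 [ 0.5403 -0.1083  0.056 ]
end [ 0.5384 -0.2188  0.008 ]
l [ 0.493  -0.2179  0.008 ]
r [ 0.5825 -0.2196  0.008 ]
lF [ 0.4978 -0.0453  0.008 ]
rF [ 0.586  -0.0469  0.008 ]
[ 0.53755522 -0.2152321   0.03702177] [-0.23113706 -0.69628935 -0.4889041 ]
[ 0.53821834 -0.14995986  0.03598385] [0.66690031 0.73515663 0.2240964 ] 5.9
```

View pics/w2.png

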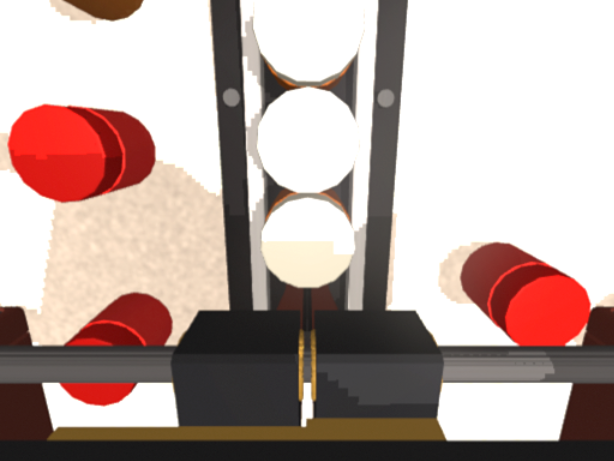

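The row is upright and closed up, with the fingers centred on jar4 at (307, 260). I'll keep pushing and then creep forward until the force rises.

Run:
```python
from h import *
import pickle
X=lambda y:.5384+.022*(y+.15)+.0005
move_l([X(-.072),-.072,.036],.05)
hold(.2);s=state();b=s["ft_force"][1];print(s["ee_pos"],s["ft_force"])
y=-.072
while y<-.045:
    y+=.002; move_l([X(y),y,.036],.02)
    s=state();print(round(y,4),s["ee_pos"].round(4) if hasattr(s["ee_pos"],'round') else s["ee_pos"],np.round(s["ft_force"],1))
    if abs(s["ft_force"][1]-b)>8: break
hold(.3)
s=state();print(s["time"],s["ft_force"])
for n in("wrist","top"):
    im=get_image(n);pickle.dump(im,open(n+"3.pkl","wb"))
    if n=="top":
        c=np.clip(im["frame"][140:225,195:405]*1.6,0,255).astype(np.uint8)
        cv2.imwrite("pics/crop3.png",cv2.resize(c,None,fx=3.8,fy=3.8,interpolation=cv2.INTER_CUBIC))
```

```text
[ 0.54059804 -0.07200446  0.03595224] [ 0.94283439 -1.57715952  0.14953384]
-0.07 [ 0.5406 -0.07    0.036 ] [ 0.6 -2.1 -0.1]
-0.068 [ 0.5407 -0.0678  0.036 ] [ 0.4 -1.4  0.2]
-0.066 [ 0.5407 -0.0658  0.036 ] [ 1.  -1.   0.1]
-0.064 [ 0.5408 -0.0638  0.036 ] [-0.3 -2.1 -1.1]
-0.062 [ 0.5408 -0.0618  0.036 ] [ 0.7 -1.1  0.9]
-0.06 [ 0.5409 -0.0601  0.036 ] [ 0.3 -3.2 -0.1]
-0.058 [ 0.541  -0.0598  0.0363] [-0.4 -8.9  0.6]
-0.056 [ 0.5412 -0.0595  0.0365] [ -0.5 -14.3   1.2]
10.2083 [ -0.06172991 -13.14537243   0.20808197]
```

Run:
```python
from h import *
import pickle
move_l([.5400,-.10,.036],.05)
move_l([.5390,-.12,.13],.15)
im=get_image("wrist");a=np.clip(im["frame"]*1.2,0,255).astype(np.uint8)
cv2.imwrite("pics/w3.png",cv2.resize(a,None,fx=1.5,fy=1.5))
pickle.dump(im,open("w3.pkl","wb"))
q=state()["ee_rot"]
move_to([.547,-.43,.14],q)
im=get_image("wrist");a=im["frame"]
cv2.imwrite("pics/w4.png",cv2.resize(a,None,fx=1.5,fy=1.5))
pickle.dump(im,open("w4.pkl","wb"))
print(state()["time"])
```

```text
13.4167
```

View pics/w3.png

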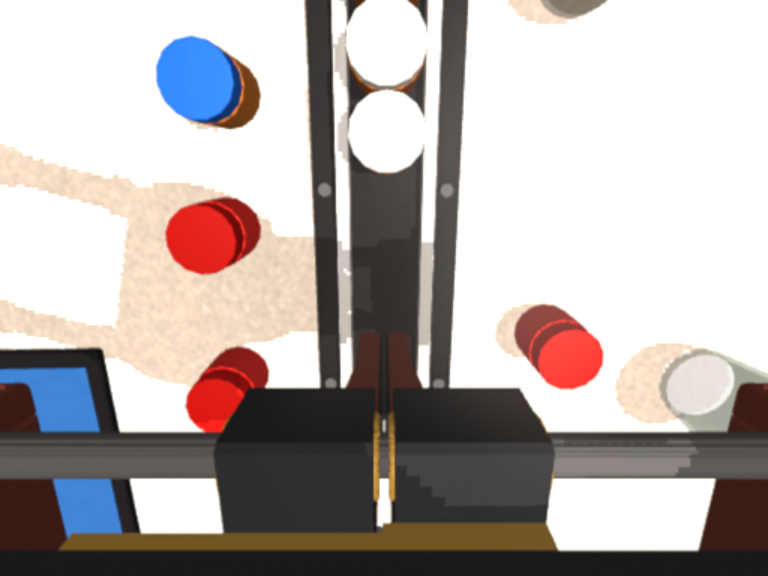

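View pics/w4.png

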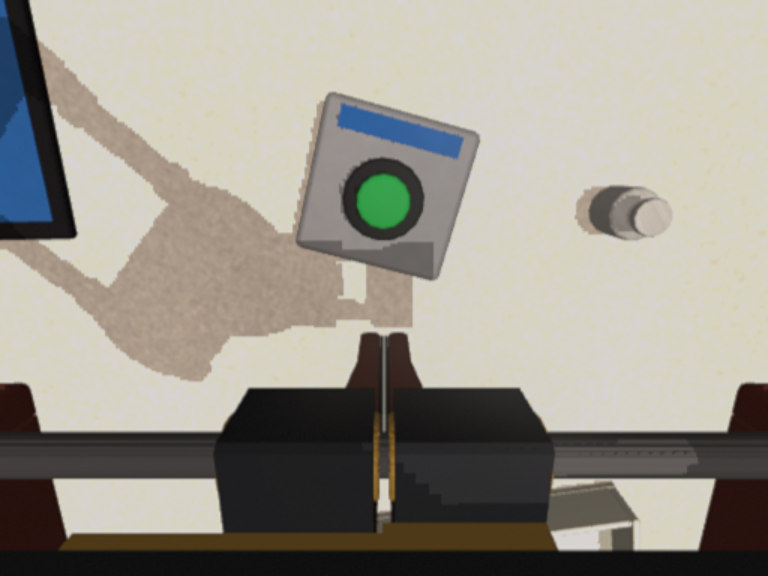

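The wrist view shows jar4's lid at (387, 131), with jar3 close behind it. The button is at (383, 201) on the box. I'll check the row numerically from the top view before pressing.

Run:
```python
from h import *
import pickle
im=pickle.load(open("w3.pkl","rb"))
print("j4",px2w(im,386.5/1.5-.17,131/1.5-.17,.056).round(4),"j3",px2w(im,387/1.5-.17,42/1.5-.17,.056).round(4))
im=pickle.load(open("w4.pkl","rb"));u,v=383/1.5-.17,201/1.5-.17
print("btn",px2w(im,u,v).round(4),px2w(im,u,v,.045).round(4))
print("box",px2w(im,320/1.5,220/1.5).round(4))
im=get_image("top")
c=np.clip(im["frame"][150:215,200:320]*1.6,0,255).astype(np.uint8)
cv2.imwrite("pics/crop4.png",cv2.resize(c,None,fx=6.5,fy=6.5,interpolation=cv2.INTER_CUBIC))
pickle.dump(im,open("top4.pkl","wb"))
```

```text
j4 [ 0.5422 -0.0288  0.056 ] j3 [0.5431 0.0102 0.056 ]
btn [ 0.5486 -0.3721  0.057 ] [ 0.5486 -0.373   0.045 ]
box [ 0.5113 -0.3842  0.035 ]
```

View pics/crop4.png

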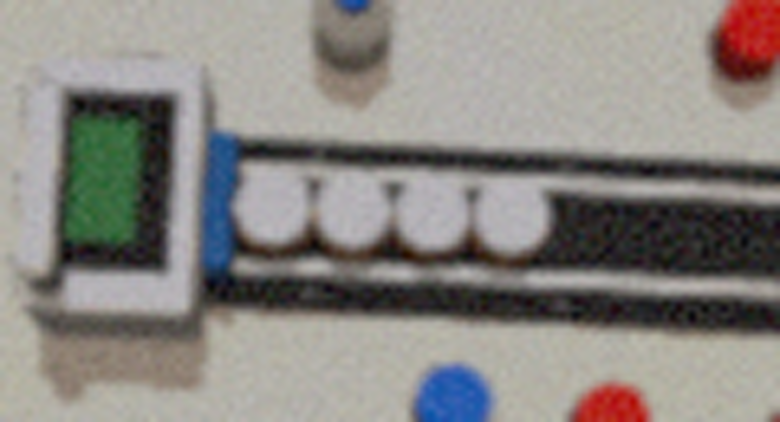

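The front lid touches the stop at (235, 210), the four jars are closed up, and jar4 is at about 10 mm on the rail, so the row is home. I'll press the button.

Run:
```python
from h import *
p=[.5486,-.372]
move_l(p+[.08],.12);hold(.2)
b=state()["ft_force"][2];z=.07
move_l(p+[z],.05)
while z>.050:
    z-=.001;move_l(p+[z],.02);s=state();f=s["ft_force"][2]-b
    print(round(z,3),round(s["ee_pos"][2],4),round(f,1))
    if f>15: break
hold(.2);print(state()["ft_force"])
move_l(p+[.10],.08)
move_l(p+[.16],.15);hold(.3)
s=state();print(s["time"],s["ee_pos"],s["ft_force"])
im=get_image("top")
c=np.clip(im["frame"][135:225,195:405]*1.6,0,255).astype(np.uint8)
cv2.imwrite("pics/final.png",cv2.resize(c,None,fx=3.8,fy=3.8,interpolation=cv2.INTER_CUBIC))
```

```text
0.069 0.0691 0.2
0.068 0.068 0.6
0.067 0.0669 1.1
0.066 0.0659 0.1
0.065 0.0653 1.5
0.064 0.0642 2.7
0.063 0.0632 3.2
0.062 0.0621 2.1
0.061 0.0612 4.3
0.06 0.0601 4.6
0.059 0.0594 4.9
0.058 0.0593 9.1
0.057 0.0592 11.9
0.056 0.0591 16.4
[-4.32029261  3.86077077 15.4913598 ]
20.1083 [ 0.54825862 -0.3717653   0.15867634] [0.17938901 0.39289895 0.6644838 ]
```

View pics/final.png

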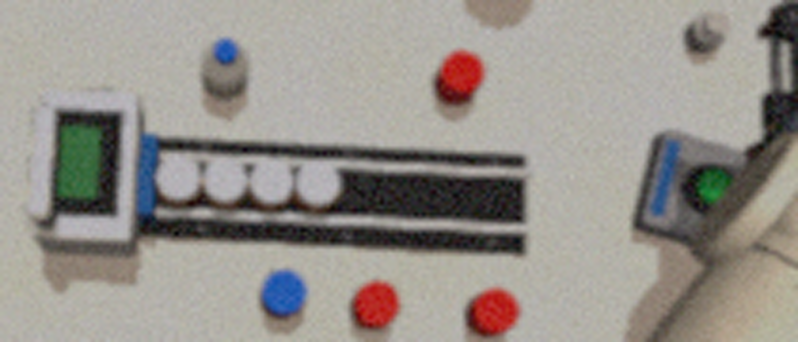

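The row is still home at crop (180–318, 185), the bystanders in view have not moved, and the hand is clear above the box.

```bash
python3 -c "
from bench import *
job_done()"
```

```text
the job is handed in; nothing more can be done
```

I pushed the four white-lidded jars home as one train with closed fingers, then pressed and released the green button. The job is handed in, at about 20 s of the 40 s allowed; no verdict was reported.

- **Row:** the push force rose to about 13 N when the front jar met the stop. The pictures then showed the row upright, closed up and touching the stop. Jar4 measured at about 10 mm on the rail, against a target of 10 mm.
- **Button:** it went down about 6 mm, reaching 5 N on the spring and then a hard stop at 15 N. I then raised the hand about 100 mm above the button. That the button came back up is inferred from the spring, as I did not measure it.
- **Bystanders:** those visible in the last top picture had not moved. The tip box, spatula and most of the beaker were outside that crop, but the arm did not work near the tip box or spatula.

No check failed or disagreed.

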